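# Shine the inspection torch on the smoke detector

## Task

Draw the torch with the flared head out of its leaning socket in the stand, then hold it up level in front of the smoke detector on the upright board, beam square on to the middle of the detector's face and the lens about 100 mm away from it, so that the vents can be inspected. Do not touch the detector with the torch, and leave the plain torch and the other things on the bench where they are. Finish while still holding the torch steady there: do not put it down or let go.

Things in the scene. Friction and masses are not known exactly. Their poses are not given: they have to be found in the camera images.
- torch: black torch, flared head, 190 mm long, about 0.18 kg. Origin: centre of its flat tail; own z runs tail to lens (beam along +z), roll is free. Barrel 30 mm thick up to z=140 mm; head 44 mm thick from z=155 to 190. Starts lens up, leaning about 50 deg from upright away from the robot, 66 mm of tail in the socket; grasp the bare barrel at z=75 to 135 (balance about 105). Draws straight out along +z.
- lens (a point): centre of the torch's lens, 190 mm from the tail end on its axis
- plain_torch: the other torch, a plain black cylinder without a head, 30 mm in diameter, 140 mm long, standing in the other socket; origin at its tail end, z towards its lens; leave alone
- stand: fixed stand: base plate 140 (x) x 180 (y) x 12 mm with two square sockets at y=+50 and -50 mm, 42 mm square outside, 34 inside, 66 deep, wall 4, leaning 45 deg towards its own +x; mouths reach about 95 mm above the bench. Origin: centre of the plate's underside, z up. Which torch is in which socket varies.
- board: fixed upright plywood board, 400 mm wide (its y) x 350 mm high x 18 mm thick (its x), to the robot's right; its face looks along its own -x, roughly to the robot's left (+y). Origin at the middle of its lower edge, z up
- detector: white round smoke detector fixed on the board's face, 104 mm in diameter, standing 55 mm out from the board. Origin at the centre of its back; its own z is level and points straight out from the board
- detector_face (a point): centre of the detector's flat front face, 55 mm from its back
- call_point: square box, 86 x 86 x 45 mm, on the board beside the detector (on either side of it); origin at the centre of its back, z out of the board; not part of the job
- battery: loose black sealed battery block, 65 x 100 x 95 mm high, origin at the centre of its underside, z up; leave alone
- meter: loose grey hand meter lying flat, 140 x 72 x 42 mm high, origin at the centre of its underside, z up; leave alone
- screwdriver: loose screwdriver lying on the bench, about 200 mm long along its own x; leave alone
- tape_roll: loose roll of tape lying flat, 90 mm across, 20 mm high, origin at the centre of its underside; leave alone
- spare_base: loose flat round spare detector base lying on the bench, 104 mm across, 18 mm high, origin at the centre of its underside; leave alone
Mind the look-alikes: they are no part of the job. What is shaped like the torch but blue or turquoise is not meant.

How it is judged:
On the way:
1. the flared torch is drawn out of its socket, clear of the stand, in the fingers (distance of torch from where it was at the start of the episode above 0.08 m and contact force between torch and stand below 0.3 N and contact force between torch and the fingers above 1 N and height (world z) of torch above 0.07 m), for 0.1 s.
At the end, for the whole second after the job is handed in: Flared torch held still by the fingers alone, touching neither stand, board, detector nor call point; tail over 80 mm above the bench; level within 0.2 rad, square on to the detector within 0.3 rad; face centre within 30 mm of the torch's axis (each way); lens 50 to 170 mm from the face (x of detector_face in the frame of torch between -0.03 and 0.03 m and y of detector_face in the frame of torch between -0.03 and 0.03 m and z of detector_face in the frame of torch between 0.24 and 0.36 m and angle between torch's own z axis and vertical between 1.3708 and 1.7708 rad and angle between the z axis of torch and the z axis of detector, either way round below 0.3 rad and height (world z) of torch above 0.08 m and contact force between torch and the fingers above 1 N and linear speed of torch below 0.03 m/s and angular speed of torch below 0.15 rad/s and contact force between torch and stand below 0.3 N and contact force between torch and board below 0.3 N and contact force between torch and detector below 0.3 N and contact force between torch and call_point below 0.3 N); the arm keeps its last pose, push and grip.
It fails at once if the torch knocks against the detector (contact force between torch and detector above 2 N).
It fails at once if the plain torch is drawn or shifted out of its place (distance of plain_torch from where it was at the start of the episode above 0.02 m).
It fails at once if another thing on the bench is pushed out of its place (distance of any of battery, meter, screwdriver, tape_roll, spare_base from where it was at the start of the episode above 0.03 m).
It also fails if it takes over 35 s, if anything falls off the work surface, if the arm or the gripper's body presses on something with over 40 N, if the wrist force passes 120 N, or if a joint passes its speed limit or range.

## Robot

A 7-joint arm with a two-finger parallel gripper is mounted at the origin on the work surface. World frame = base frame: x ahead of the robot, y to its left, z up, the work surface at z = 0. Lengths are in m, angles in rad, forces in N, time in s.
With the tool pointing down it reaches from about 0.425 to 0.95 m from the base axis. Payload 4.7 kg.
Tool frame: the origin (TCP) lies between the finger pads; the fingertips stand 25 mm ahead of it and the grasp point (between the pads) lies 6 mm ahead of it; x points along the fingers, z is the direction in which the jaws open and shut, and the axes are right-handed (so a half turn about x gives the same grasp; the last joint's range is limited). The gripper opens to 85 mm and grips with 20 to 120 N. Pads are 22 mm wide; open, the fingers measure 114 mm over their backs; the gripper's body (76 mm by 85 mm) begins 54 mm behind the grasp point. The pads swing forward as they close: fully open they stand 13 mm farther back than shut.
Start: joints at [-1.228, 0.469, -0.049, 1.532, 0.024, 1.141, -0.082], TCP at [0.245, 0.629, 0.256] pointing down, gripper open.
Joint ranges: [-2.59, 2.59], [-0.33, 1.99], [-1.39, 1.29], [0.1, 2.45], [-1.04, 4.18], [0.21, 1.99], [-2.66, 2.66]. Speed limits (rad/s): [2.57, 2.57, 3.14, 3.14, 3.14, 3.14, 3.14].

## Interface

Orientations are given as a 3x3 rotation matrix whose columns are the frame's x, y, z axes.
In Python, from rig import * gives the robot as it stands. Calls block until the motion is done:
- movep(position, orientation): joint-space move of the TCP to a pose.
- move_l(position, attitude=None, feed=0.15, until_force=None): straight line of the TCP; attitude=None keeps the orientation; feed is the mean speed in m/s. With until_force (N) it stops when the force on the tool has changed by that much, and returns True; else False.
- move_joints(angles): joint-space move.
- command_gripper(opening, newtons=None): finger opening in m; newtons is the grip in N (None keeps the last); returns when the fingers have stopped.
- sleep(seconds).
- inverse_kinematics(position, orientation): joint angles nearest the present ones, or None.
- sense(): the state.
- camera(name): name is "side" or "top"; returns (picture, depth): 420x560x3 uint8, red, green, blue; 420x560 float32, m along the optical axis (not along the pixel's ray), 0 where there is no reading.
- camera_params(name): a dict with "K" (3x3 intrinsics, pixels), "position" and "rotation" of the camera in the world. Camera axes: x right, y down, z forward; pixel columns grow to the right and rows downward; lengths in m; the calibration is good to about 2 mm. A picture is of the moment at which its call begins. camera_params takes no time and is no camera call.
A pose or a line that the arm cannot do raises Unreachable and nothing moves.
- finish_job(): hands the job in, once; it reports no verdict.
The state is a dict: "time_s": time; "joint_pos": joint angles; "qd": joint speeds; "joint_efforts": joint torques, N m; "position": TCP position; "tcp_rot": TCP orientation; "wrist_force": force on the tool from outside, world axes, zero at the start; "ft_torque": the same for the moment, N m; "finger_gap": finger opening in m.
Only numpy, scipy, OpenCV 4.12 (cv2) and the standard library are available. Lean on these libraries where they do the work, as an engineer would, in place of code of your own. Each camera call takes 0.05 s, during which the arm holds its last target.

## Working session

There is one attempt and no reset: what is moved stays moved. The work goes in short steps, each a Python script; the robot and the scene stay as the last script left them, time stands still between calls to the robot, and variables do not carry over. Pictures are saved under pics/ and viewed, and the job is handed in when it is done.

```bash
ls; mkdir -p pics; python3 - <<'E'
from rig import *
import cv2, numpy as np
for n in ["side","top"]:
    im,d=camera(n); p=camera_params(n)
    cv2.imwrite(f"pics/{n}0.png",cv2.cvtColor(im,cv2.COLOR_RGB2BGR)); np.savez(f"{n}0.npz",im=im,d=d,**p)
    print(n,p["K"].round(1).tolist(),p["position"],np.array(p["rotation"]).round(3).tolist())
s=sense(); print(s["time_s"],s["position"],s["tcp_rot"],s["finger_gap"])
E
```

```text
pics
side [[545.6, 0.0, 272.7], [0.0, 545.6, 205.2], [0.0, 0.0, 1.0]] [-0.33004445 -1.11207988  1.45974564] [[0.808, -0.412, 0.421], [-0.589, -0.567, 0.576], [0.001, -0.713, -0.701]]
top [[462.8, 0.0, 283.6], [0.0, 462.8, 203.0], [0.0, 0.0, 1.0]] [ 0.37526803 -0.02328669  1.40703607] [[-0.017, -0.998, 0.066], [-1.0, 0.017, 0.002], [-0.003, -0.065, -0.998]]
0.1 [0.24504246 0.6284296  0.25537079] [[-5.95134436e-04 -9.31679758e-01  3.63280160e-01]
 [-1.66754440e-03  3.63280643e-01  9.31678267e-01]
 [-9.99998433e-01 -5.13119768e-05 -1.76981819e-03]] 0.0853895282588606
```

View pics/side0.png

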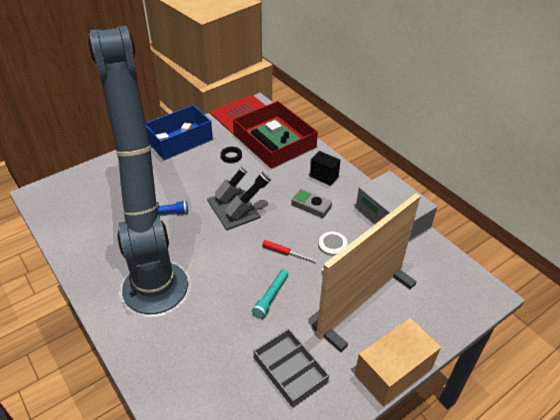

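View pics/top0.png

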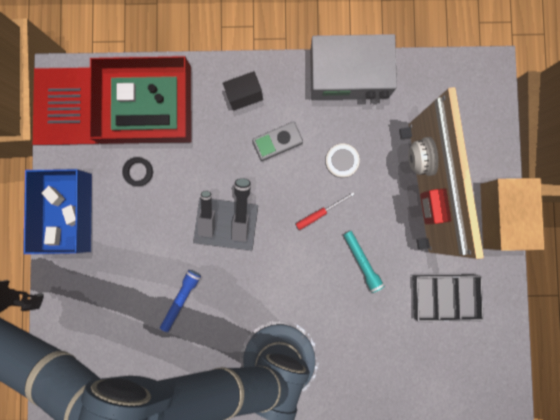

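```bash
python3 - <<'E'
import cv2
a=cv2.imread("pics/top0.png")[165:260,180:275]; b=cv2.imread("pics/side0.png")[150:245,195:290]; c=cv2.imread("pics/top0.png")[80:265,390:490]
z=lambda x,s:cv2.resize(x,None,fx=s,fy=s,interpolation=cv2.INTER_CUBIC)
cv2.imwrite("pics/crop0.png",cv2.hconcat([z(a,3),z(b,3),cv2.resize(c,(154,285))]))
E
```

```text
(no output)
```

View pics/crop0.png

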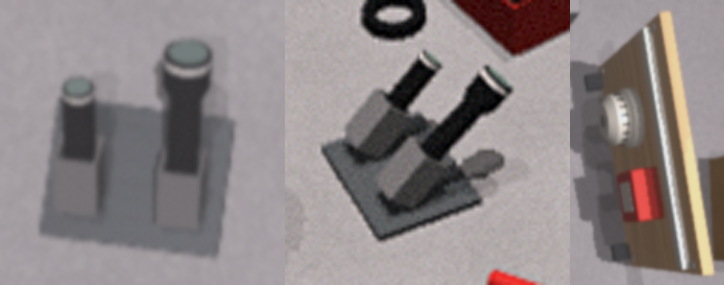

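Candidates: black flared torch (top (242,200), side (255,190)), plain black torch (top (206,205), side (238,178)), blue torch (top (180,300)), turquoise torch (top (363,262)). The crop shows the flared head on the right-hand (−y) socket, so that is the torch to take. Next I'll measure its axis, the stand, the board and the detector.

```bash
cat > h.py <<'E'
import numpy as np, cv2
def load(n,k=0):
    f=np.load(f"{n}{k}.npz"); return f["im"],f["d"],f["K"],f["position"],f["rotation"]
def cloud(n,k=0):
    im,d,K,p,R=load(n,k); h,w=d.shape
    u,v=np.meshgrid(np.arange(w),np.arange(h))
    c=np.stack([(u-K[0,2])/K[0,0]*d,(v-K[1,2])/K[1,1]*d,d],-1)
    P=c@R.T+p; P[d<=0]=np.nan
    return im,P
def ray(n,uv,k=0):
    im,d,K,p,R=load(n,k); r=R@np.array([(uv[0]-K[0,2])/K[0,0],(uv[1]-K[1,2])/K[1,1],1]); return p,r/np.linalg.norm(r)
def tri(a,b,k=0):
    p,r=ray("top",a,k);q,s=ray("side",b,k)
    t=np.linalg.lstsq(np.stack([r,-s],1),q-p,rcond=None)[0]
    A=p+t[0]*r;B=q+t[1]*s; return (A+B)/2,np.linalg.norm(A-B)
E
python3 - <<'E'
from h import *
np.set_printoptions(precision=4,suppress=True)
for n,(r0,r1,c0,c1) in {"top":(170,250,190,262),"side":(160,235,205,275)}.items():
    im,P=cloud(n)
    g=im.astype(int)
    # dark barrel+head
    sub=np.zeros(im.shape[:2],bool); sub[r0:r1,c0:c1]=1
    dark=(g.max(2)<45)&sub&(P[...,2]>0.08)
    nl,l,st,ce=cv2.connectedComponentsWithStats(dark.astype(np.uint8))
    for i in range(1,nl):
        if st[i,4]>30:
            Q=P[l==i]; m=np.median(Q,0); print(n,st[i],ce[i],m,Q.min(0),Q.max(0))
    # lens: 
    lens=(g[...,1]>g[...,0]+8)&sub&(P[...,2]>0.1)
    nl,l,st,ce=cv2.connectedComponentsWithStats(lens.astype(np.uint8))
    for i in range(1,nl):
        if st[i,4]>8: print(n,"lens",st[i],ce[i],np.median(P[l==i],0))
# detector/board
im,P=cloud("top")
B=P[85:260,395:490].reshape(-1,3); 
for z in (0.05,0.1,0.15,0.2,0.25,0.3,0.34,0.36):
    q=B[abs(B[:,2]-z)<0.01]; print(z,len(q),np.nanmin(q,0) if len(q) else '')
E
```

```text
top lens [237 180  12   5  51] [242.1961 181.9608] [0.5163 0.0907 0.1591]
top lens [203 192   6   4  19] [205.5789 193.5789] [0.4881 0.1943 0.1296]
side [229 170  16  17 112] [236.3125 178.1786] [0.4552 0.1915 0.1095] [0.4292 0.1765 0.0809] [0.4827 0.2119 0.1374]
side [240 176  28  27 243] [253.6626 188.8313] [0.4648 0.0898 0.1281] [0.4156 0.0667 0.0813] [0.5099 0.1185 0.1724]
side lens [263 173   7   6  12] [266.  175.5] [0.517  0.0885 0.1647]
0.05 322 [ 0.3107 -0.6221  0.04  ]
0.1 172 [ 0.3101 -0.4558  0.0901]
0.15 242 [ 0.3099 -0.4563  0.1402]
0.2 804 [ 0.3095 -0.4566  0.1901]
0.25 346 [ 0.3098 -0.456   0.24  ]
0.3 1207 [ 0.3099 -0.4564  0.29  ]
0.34 1158 [ 0.3097 -0.4722  0.33  ]
0.36 703 [ 0.3122 -0.4696  0.35  ]
```

```bash
python3 - <<'E'
from h import *
from scipy.optimize import least_squares
np.set_printoptions(precision=4,suppress=True)
pts=[];dark=[]
for n in ("top","side"):
    im,P=cloud(n)
    m=(P[...,2]>0.098)&(P[...,2]<0.2)&(P[...,0]>0.38)&(P[...,0]<0.56)&(P[...,1]<0.145)&(P[...,1]>0.04)
    v,u=np.where(m); print(n,m.sum(),u.min(),u.max(),v.min(),v.max()); pts.append(P[m])
Q=np.vstack(pts)
def prof(t): # t = distance from lens back
    return np.interp(-t,[-0.05,-0.035],[0.015,0.022])
# params: lens x,y,z, dir angles; distance to surface: side wall or lens face
def sd(x,Q):
    a=np.array([np.sin(x[3])*np.cos(x[4]),np.sin(x[3])*np.sin(x[4]),np.cos(x[3])])
    w=Q-x[:3]; t=w@a; r=np.linalg.norm(w-np.outer(t,a),axis=1)
    side=r-prof(-t); face=t
    return np.maximum(side,face)
for QQ,nm in ((Q,"both"),(pts[0],"top"),(pts[1],"side")):
    s=least_squares(sd,[0.52,0.09,0.165,0.85,-0.05],args=(QQ,),loss="soft_l1",f_scale=0.002)
    x=s.x; a=np.array([np.sin(x[3])*np.cos(x[4]),np.sin(x[3])*np.sin(x[4]),np.cos(x[3])])
    print(nm,x[:3],"lean",np.degrees(x[3]),"yaw",np.degrees(x[4]),"rms",np.sqrt(np.mean(sd(x,QQ)**2)),"tail",x[:3]-0.19*a, "a",a)
# stand plate
im,P=cloud("top")
m=(abs(P[...,2]-0.012)<0.006)&(P[...,0]>0.3)&(P[...,0]<0.55)&(P[...,1]>0)&(P[...,1]<0.27)&(im.max(2)<110)
m=m.astype(np.uint8)
nl,l,st,ce=cv2.connectedComponentsWithStats(m)
W=P[(P[...,2]>0.006)&(P[...,2]<0.09)&(P[...,0]>0.3)&(P[...,0]<0.6)&(P[...,1]>0)&(P[...,1]<0.27)&(im.max(2)<120)]
print("stand",cv2.minAreaRect(W[:,:2].astype(np.float32)),W.min(0),W.max(0))
E
```

```text
top 487 234 250 179 225
side 303 236 270 172 202
both [0.5164 0.0908 0.1595] lean 49.757201484803694 yaw -7.449404693816557 rms 0.002939340691613646 tail [0.3726 0.1096 0.0367] a [ 0.7569 -0.099   0.646 ]
top [0.5157 0.0903 0.1591] lean 49.73340312394077 yaw -7.847664574793273 rms 0.0017223265187162838 tail [0.3721 0.1101 0.0363] a [ 0.7559 -0.1042  0.6463]
side [0.519  0.0908 0.1614] lean 49.70636173303781 yaw -7.327907517036862 rms 0.004056913134613169 tail [0.3753 0.1093 0.0385] a [ 0.7565 -0.0973  0.6467]
stand ((0.476575642824173, 0.1439146101474762), (0.17967605590820312, 0.2777880132198334), 80.63526916503906) [0.3305 0.0327 0.0061] [0.5998 0.2515 0.09  ]
```

```bash
python3 - <<'E'
from h import *
np.set_printoptions(precision=4,suppress=True)
im,P=cloud("top")
sub=np.zeros(im.shape[:2],bool); sub[85:262,395:490]=1
# board top edge points
T=P[sub&(P[...,2]>0.34)]; print("top strip",len(T),T.min(0),T.max(0),cv2.minAreaRect(T[:,:2].astype(np.float32)))
# RANSAC plane on face
Q=P[sub&(P[...,2]>0.05)&(P[...,2]<0.335)]
rng=np.random.default_rng(0);best=0
for _ in range(2000):
    a=Q[rng.choice(len(Q),3,False)]; n=np.cross(a[1]-a[0],a[2]-a[0]); L=np.linalg.norm(n)
    if L<1e-4: continue
    n/=L
    if abs(n[2])>0.1: continue
    k=abs((Q-a[0])@n)<0.003
    if k.sum()>best: best=k.sum(); K=k
F=Q[K]; c=F.mean(0); n=np.linalg.svd(F-c)[2][2]; n*=np.sign(n[1])
print("face",best,len(Q),n,c,"yaw",np.degrees(np.arctan2(n[1],n[0])))
n[2]=0;n/=np.linalg.norm(n); e=np.array([-n[1],n[0],0])
# detector: distance from board
dist=(P-c)@n
m=sub&(dist>0.01)&(dist<0.075)&(P[...,2]>0.06)&(P[...,2]<0.35)
nl,l,st,ce=cv2.connectedComponentsWithStats(m.astype(np.uint8))
for i in range(1,nl):
    if st[i,4]>20:
        D=P[l==i]; d=(D-c)@n; s=(D-c)@e
        print(st[i],ce[i],im[l==i].mean(0),"d",d.min(),d.max(),"along",s.min(),s.max(),"z",D[:,2].min(),D[:,2].max())
        fr=D[d>d.max()-0.006]; print("  front",len(fr),fr.min(0),fr.max(0))
        for lo in np.arange(0.0,0.06,0.01):
            k=(d>lo)&(d<=lo+0.01); 
            if k.sum(): print("   ",round(lo,2),k.sum(),"s",s[k].min(),s[k].max(),"z",D[k,2].min(),D[k,2].max())
np.savez("board.npz",n=n,e=e,c=c)
E
```

```text
top strip 1580 [ 0.3097 -0.4722  0.3401] [ 0.7068 -0.4061  0.3571] ((0.5090128183364868, -0.43921586871147156), (0.39996469020843506, 0.020825758576393127), 7.049459934234619)
face 3288 6304 [-0.1209  0.9927 -0.0026] [ 0.5032 -0.4313  0.2178] yaw 96.94486807305724
[434  99  30 156 700] [448.5671 177.76  ] [121.38   117.4114 113.9229] d 0.010032511775971543 0.014389198644607843 along -0.19506832145170785 0.184686498430195 z 0.2801235134758986 0.31333282918973193
  front 700 [ 0.3185 -0.4433  0.2801] [ 0.6955 -0.3953  0.3133]
    0.01 700 s -0.19506832145170785 0.184686498430195 z 0.2801235134758986 0.31333282918973193
[408 138  27  38 802] [421.6883 157.298 ] [143.8017 138.0586 133.4327] d 0.010074345609274346 0.05651150955300367 along -0.12577432679638026 -0.02393141253847119 z 0.13373979840356154 0.21996353792212986
  front 171 [ 0.5378 -0.3754  0.1337] [ 0.6032 -0.3643  0.2035]
    0.01 190 s -0.12577432679638026 -0.02393141253847119 z 0.14772525198314823 0.21996353792212986
    0.02 137 s -0.11832400133311573 -0.02920971030957283 z 0.15442631877579704 0.21410378192991786
    0.03 
[... 240 characters left out ...]
541 z 0.13373979840356154 0.20349697054486415
[420 189  28  36 783] [433.539  206.9642] [149.6028  65.0396  61.3487] d 0.010024778032060127 0.04820564546955915 along 0.020138783803766415 0.10590739065867996 z 0.15089993305509242 0.24506934950884807
  front 347 [ 0.3934 -0.4018  0.1509] [ 0.477  -0.3883  0.2441]
    0.01 137 s 0.020193158082565332 0.10573544440835449 z 0.23209235837543774 0.24506934950884807
    0.02 124 s 0.02144073330509602 0.10580440682297367 z 0.23261572815395315 0.2434344809316118
    0.03 141 s 0.020138783803766415 0.10539147096162965 z 0.23301803599918447 0.24395562641743962
    0.04 381 s 0.02015518368658805 0.10590739065867996 z 0.15089993305509242 0.2440873062883444
```

```bash
python3 - <<'E'
import cv2
c=cv2.imread("pics/top0.png")[85:265,395:490]
cv2.imwrite("pics/crop1.png",cv2.resize(c[:110],None,fx=5,fy=5,interpolation=cv2.INTER_CUBIC))
E
```

```text
(no output)
```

View pics/crop1.png

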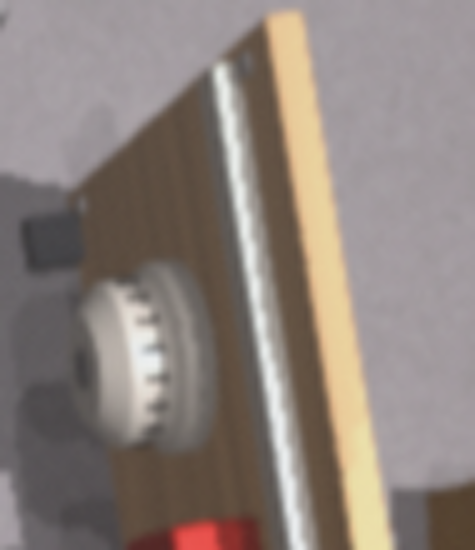

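The crop confirms the detector (top (422,157)), with the red call point beside it at (434,207). Face centre is about (0.571, −0.368, 0.168). Next I'll check reachability.

```bash
cat > plan.py <<'E'
import numpy as np
from h import *
lens=np.array([0.5161,0.0906,0.1596]); th,ya=np.radians(49.75),np.radians(-7.6)
a=np.array([np.sin(th)*np.cos(ya),np.sin(th)*np.sin(ya),np.cos(th)]); tail=lens-0.19*a
app=np.array([np.cos(th)*np.cos(ya),np.cos(th)*np.sin(ya),-np.sin(th)])
Rg=np.stack([app,-a,np.cross(app,-a)],1)
G=0.108
gp=tail+G*a; tg=gp-0.006*app
b=np.load("board.npz"); n,e,c=b["n"],b["e"],b["c"]
face=c-0.0745*e+0.055*n; face[2]=0.168
dn=np.array([0,0,-1.]); Rf=np.stack([dn,n,np.cross(dn,n)],1)
def tcp_final(gap,z=None,G=G):
    p=face+(gap+0.19-G)*n; p=p.copy(); p[2]=(face[2] if z is None else z)+0.006; return p
E
python3 - <<'E'
from rig import *
from plan import *
np.set_printoptions(precision=3,suppress=True)
print(face,tail,gp,Rg,Rf)
for nm,p,R in [("via",tg-0.2*app+[0,0,.05],Rg),("pre",tg-0.12*app,Rg),("g",tg,Rg),("out",tg+0.13*a,Rg),("up",tg+0.13*a+[0,0,.05],Rg),("stage",tcp_final(0.2,0.30),Rf),("stage2",tcp_final(0.2),Rf),("fin",tcp_final(0.1),Rf)]:
    print(nm,p,inverse_kinematics(p,R))
    R2=R.copy();R2[:,1:]*=-1; print("   alt",inverse_kinematics(p,R2))
print(sense()["time_s"])
E
```

```text
[ 0.571 -0.368  0.168] [0.372 0.11  0.037] [0.454 0.099 0.107] [[ 0.64  -0.757  0.132]
 [-0.085  0.101  0.991]
 [-0.763 -0.646 -0.   ]] [[ 0.    -0.121  0.993]
 [ 0.     0.993  0.121]
 [-1.     0.     0.   ]]
via [0.322 0.116 0.314] None
   alt None
pre [0.373 0.11  0.203] None
   alt None
g [0.45  0.099 0.111] None
   alt None
out [0.549 0.086 0.195] [-0.792  0.189  0.441  2.332  1.531  0.244 -0.395]
   alt None
up [0.549 0.086 0.245] [-0.775  0.086  0.401  2.28   1.106  0.328  0.065]
   alt None
stage [ 0.536 -0.088  0.306] [-0.493  0.24   0.702  1.814 -0.169  1.148  0.386]
   alt [-0.782  0.346  1.123  1.825 -0.336  1.182 -2.572]
stage2 [ 0.536 -0.088  0.174] [-0.42   0.397  0.647  1.963 -0.307  0.88   0.509]
   alt [-0.717  0.571  1.117  1.976 -0.621  0.989 -2.318]
fin [ 0.549 -0.187  0.174] [-0.401  0.539  0.912  1.889 -0.515  0.968  0.867]
   alt [-0.509  0.64   1.114  1.893 -0.67   1.042 -2.129]
0.1
```

```bash
cat >> plan.py <<'E'
def Rot(ax,an):
    return cv2.Rodrigues(np.asarray(ax,float)/np.linalg.norm(ax)*an)[0]
E
python3 - <<'E'
from rig import *
from plan import *
np.set_printoptions(precision=2,suppress=True)
z=Rg[:,2]
for G_ in (0.108,0.118):
  for t in (0,10,15,20,25,30):
    for phi in (-60,-40,-20,0,20,40,60):
      R=Rot(a,np.radians(phi))@Rot(z,np.radians(t))@Rg   # sign of t checked below
      # relative to torch frame
      p=tail+G_*a-0.006*R[:,0]
      ok=[inverse_kinematics(q,R) is not None for q in (p-0.1*R[:,0],p,p+0.13*a)]
      if any(ok[:2]): 
        print(G_,t,phi,R[:,0],ok, inverse_kinematics(p,R))
E
```

```text
0.108 0 -60 [ 0.21 -0.9  -0.38] [True, True, True] [-1.08  0.76  0.35  2.08  0.77  1.22 -0.33]
0.108 0 -40 [ 0.41 -0.7  -0.58] [True, True, True] [-1.12  0.57  0.37  2.26  0.96  0.91 -0.43]
0.108 0 -20 [ 0.56 -0.42 -0.72] [True, True, True] [-1.08  0.41  0.39  2.43  1.35  0.62 -0.67]
0.108 10 -60 [ 0.07 -0.87 -0.49] [True, True, True] [-1.    0.71  0.32  2.02  0.65  1.23 -0.22]
0.108 10 -40 [ 0.27 -0.67 -0.69] [True, True, True] [-1.01  0.53  0.33  2.19  0.79  0.92 -0.22]
0.108 10 -20 [ 0.42 -0.4  -0.82] [True, True, True] [-0.97  0.36  0.35  2.35  1.01  0.58 -0.26]
0.108 10 60 [ 0.3   0.82 -0.49] [True, False, True] None
0.108 15 -60 [ 0.   -0.84 -0.54] [True, True, True] [-0.95  0.69  0.31  1.99  0.59  1.24 -0.16]
0.108 15 -40 [ 0.2  -0.65 -0.73] [True, True, True] [-0.95  0.51  0.3   2.16  0.7   0.93 -0.12]
0.108 15 -20 [ 0.34 -0.38 -0.86] [True, True, True] [-0.9   0.35  0.32  2.31  0.83  0.59 -0.05]
0.108 15 0 [ 0.42 -0.06 -0.9 ] [True, True, True] [-0.58  0.23  0.15  2.42  1.06  0.23 -0.01]
0.108 15 40 [ 0.36  0.58 -0.73] [True, False, True] None
0.108 15 60 [ 0.22  0.81 -0.54]
[... 4718 characters left out ...]
9  -1.18  2.18 -0.2   0.51  2.3 ]
0.118 30 -60 [-0.2  -0.73 -0.65] [True, True, True] [-0.81  0.66  0.28  1.9   0.41  1.29  0.01]
0.118 30 -40 [-0.03 -0.56 -0.83] [True, True, True] [-0.77  0.49  0.24  2.04  0.44  1.02  0.18]
0.118 30 -20 [ 0.1  -0.31 -0.94] [True, True, True] [-0.69  0.35  0.23  2.16  0.39  0.72  0.46]
0.118 30 0 [ 0.18 -0.02 -0.98] [True, True, True] [-0.52  0.27  0.19  2.25  0.06  0.47  1.05]
0.118 30 20 [ 0.18  0.27 -0.94] [True, True, True] [-0.25  0.27  0.11  2.29 -0.68  0.45  2.1 ]
0.118 30 40 [ 0.12  0.55 -0.83] [True, True, True] [ 0.82  0.56 -0.98  2.22 -0.27  0.44  2.06]
0.118 30 60 [-0.    0.76 -0.65] [True, True, True] [ 0.89  0.73 -0.94  2.14 -0.48  0.65  2.55]
```

```bash
cat >> plan.py <<'E'
G=0.118
def Rgr(t=20,phi=0): return Rot(a,np.radians(phi))@Rot(Rg[:,2],np.radians(t))@Rg
def Rfin(R,roll=0):
    # map torch grasp frame [a, horizontal z] to final [-n, ...]
    A=np.stack([a,Rg[:,2],np.cross(a,Rg[:,2])],1)
    h=np.cross(dn,n); B=np.stack([-n,h,np.cross(-n,h)],1)
    return Rot(-n,np.radians(roll))@B@A.T@R
def tcpf(R,gap,z=None):
    p=face+(gap+0.19-G)*n; p[2]=face[2] if z is None else z
    return p-0.006*R[:,0]
E
python3 - <<'E'
from rig import *
from plan import *
np.set_printoptions(precision=2,suppress=True)
for phi in (0,-10):
  for t in (18,22):
    R=Rgr(t,phi);p=tail+G*a-0.006*R[:,0]
    print("GRASP",phi,t,[inverse_kinematics(q,R) for q in (p-0.1*R[:,0],p,p+0.14*a)])
    R2=R.copy();R2[:,1:]*=-1;print(" flip",inverse_kinematics(p,R2))
    for roll in (-60,-40,-20,0,20,40):
        F=Rfin(R,roll)
        print(roll,F[:,0],F[:,2],[inverse_kinematics(tcpf(F,g,z),F) for g,z in ((.2,.3),(.2,None),(.1,None))])
E
```

```text
GRASP 0 18 [array([-0.79, -0.02,  0.3 ,  2.35,  0.46,  0.54,  0.6 ]), array([-0.68,  0.23,  0.29,  2.38,  0.57,  0.24,  0.5 ]), array([-0.56,  0.22,  0.3 ,  2.09,  0.19,  0.49,  1.01])]
 flip [-1.33  0.42  1.13  2.41 -0.89  0.28 -1.17]
-60 [-0.85  0.21 -0.48] [ 0.5   0.06 -0.87] [None, array([ 0.17,  0.88, -0.05,  1.34, -0.07,  1.99,  0.07]), None]
-40 [-0.64  0.23 -0.73] [ 0.76  0.09 -0.64] [array([-0.18,  0.65,  0.58,  1.41, -0.3 ,  1.94,  0.45]), array([-0.19,  0.79,  0.59,  1.52, -0.36,  1.73,  0.51]), array([-0.05,  0.85,  0.6 ,  1.4 , -0.3 ,  1.78,  0.62])]
-20 [-0.36  0.27 -0.89] [ 0.93  0.11 -0.34] [array([-0.24,  0.49,  0.64,  1.57, -0.39,  1.65,  0.55]), array([-0.18,  0.61,  0.57,  1.69, -0.44,  1.41,  0.62]), array([-0.12,  0.73,  0.74,  1.58, -0.48,  1.51,  0.81])]
0 [-0.04  0.31 -0.95] [0.99 0.12 0.  ] [array([-0.4 ,  0.36,  0.86,  1.76, -0.54,  1.36,  0.75]), array([-0.31,  0.51,  0.77,  1.9 , -0.68,  1.15,  0.92]), array([-0.26,  0.69,  1.  ,  1.78, -0.81,  1.33,  1.17])]
20 [ 0.29  0.35 -0.89] [0.93 0.11 0.34] [array([-0.61,  0.26,  1.13,  1.96, -0.79,  1.11,  1.05])
[... 3681 characters left out ...]
y([-0.05,  0.8 ,  0.65,  1.47, -0.42,  1.68,  0.72])]
0 [-0.21  0.35 -0.91] [ 0.98  0.12 -0.17] [array([-0.29,  0.45,  0.77,  1.65, -0.52,  1.55,  0.69]), array([-0.21,  0.57,  0.65,  1.78, -0.59,  1.32,  0.79]), array([-0.17,  0.73,  0.88,  1.67, -0.68,  1.47,  1.02])]
20 [ 0.11  0.39 -0.91] [0.98 0.12 0.17] [array([-0.46,  0.34,  1.  ,  1.85, -0.72,  1.31,  0.95]), array([-0.33,  0.51,  0.86,  1.98, -0.9 ,  1.13,  1.18]), array([-0.2 ,  0.65,  0.98,  1.86, -0.95,  1.31,  1.34])]
40 [ 0.41  0.43 -0.8 ] [0.86 0.1  0.5 ] [array([-0.61,  0.27,  1.22,  2.05, -1.02,  1.13,  1.34]), array([ 0.44,  0.33, -0.05,  2.13, -1.01,  0.69,  1.43]), array([ 0.45,  0.41,  0.14,  2.  , -0.97,  0.86,  1.51])]
```

```bash
cat >> plan.py <<'E'
R0=Rgr(20,-5); P0=tail+G*a-0.006*R0[:,0]
def snap(n,k):
    from rig import camera,camera_params
    im,d=camera(n); cv2.imwrite(f"pics/{n}{k}.png",cv2.cvtColor(im,cv2.COLOR_RGB2BGR)); np.savez(f"{n}{k}.npz",im=im,d=d,**camera_params(n))
E
python3 - <<'E'
from rig import *
from plan import *
movep(P0-0.1*R0[:,0]+[0,0,0.12],R0)
command_gripper(0.066,60)
move_l(P0-0.1*R0[:,0],R0,feed=0.15)
snap("side",1);snap("top",1)
s=sense();print(s["time_s"],s["position"],P0-0.1*R0[:,0],s["finger_gap"],s["wrist_force"])
a1=cv2.imread("pics/top1.png")[130:270,170:290]; b1=cv2.imread("pics/side1.png")[130:250,190:300]
cv2.imwrite("pics/c1.png",cv2.hconcat([cv2.resize(a1,(390,455)),cv2.resize(b1,(400,455))]))
E
```

```text
3.4833 [0.42723136 0.11166206 0.21314904] [0.42665479 0.11129283 0.21223806] 0.06600712161449117 [-0.1132489  -0.44037306  0.80919555]
```

View pics/c1.png

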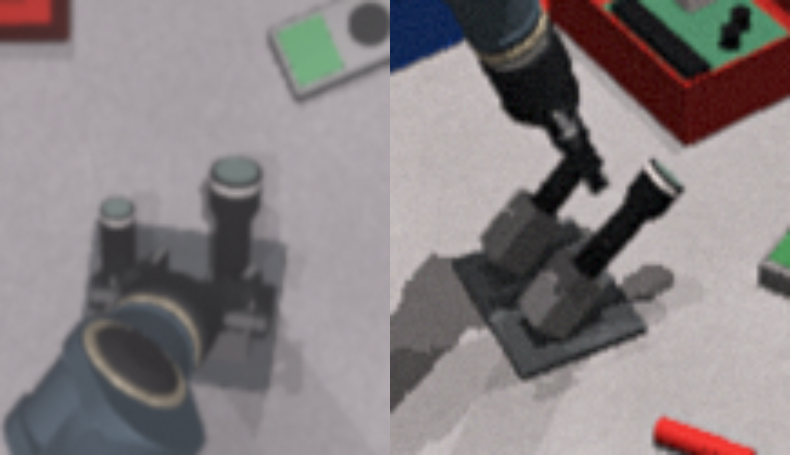

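The fingers stand over the flared torch, either side of the barrel. The plain torch is clear to the left at top px (206,195). Now descending.

```bash
python3 - <<'E'
from rig import *
from plan import *
r=move_l(P0,R0,feed=0.08,until_force=8)
s=sense();print(r,s["time_s"],s["position"],P0,s["wrist_force"])
if not r:
    command_gripper(0.0,50)
    s=sense();print(s["time_s"],s["position"],s["finger_gap"],s["wrist_force"],s["ft_torque"])
snap("side",2);snap("top",2)
a1=cv2.imread("pics/top2.png")[130:270,170:290]; b1=cv2.imread("pics/side2.png")[130:250,190:300]
cv2.imwrite("pics/c2.png",cv2.hconcat([cv2.resize(a1,(390,455)),cv2.resize(b1,(400,455))]))
E
```

```text
False 4.8833 [0.45978959 0.09879418 0.11905582] [0.45965026 0.09862776 0.11869185] [0.11754904 0.23147391 0.51681201]
5.3083 [0.45980896 0.09898548 0.11898705] 0.028212385852276516 [-1.76182932 -0.06299516  3.11048185] [0.17651535 0.3759239  0.09568061]
```

View pics/c2.png

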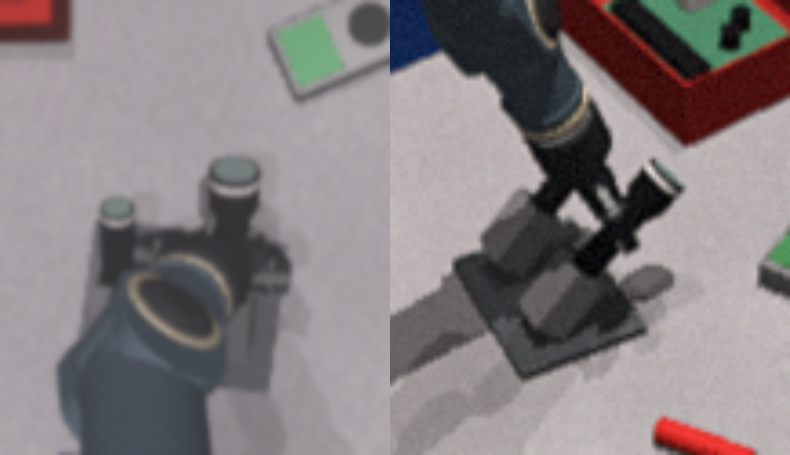

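The fingers have closed on the barrel (gap 28 mm) and the lens hasn't moved. Drawing the torch out along its axis.

```bash
python3 - <<'E'
from rig import *
from plan import *
p=np.array(sense()["position"])
f=[]
for i in (0.03,0.07,0.15):
    move_l(p+i*a,R0,feed=0.1); s=sense(); print(i,s["position"]-p-i*a,s["wrist_force"],s["finger_gap"])
sleep(0.15); print(sense()["time_s"])
snap("side",3);snap("top",3)
E
python3 - <<'E'
import cv2
a1=cv2.imread("pics/top3.png")[110:270,170:290]; b1=cv2.imread("pics/side3.png")[100:250,190:300]
cv2.imwrite("pics/c3.png",cv2.hconcat([cv2.resize(a1,(360,480)),cv2.resize(b1,(352,480))]))
E
```

```text
0.03 [-0.00031558 -0.00032948 -0.00028392] [-0.80658625  0.1339213  -0.58269773] 0.028160876229766547
0.07 [-0.00100711 -0.00025957 -0.00079285] [ 0.1245575  -0.566056   -0.99904403] 0.02791594826118184
0.15 [-9.20471157e-04 -1.63361577e-05 -7.78232233e-04] [ 0.23974546  1.06699297 -2.07718307] 0.02837055261699186
7.5083
```

View pics/c3.png

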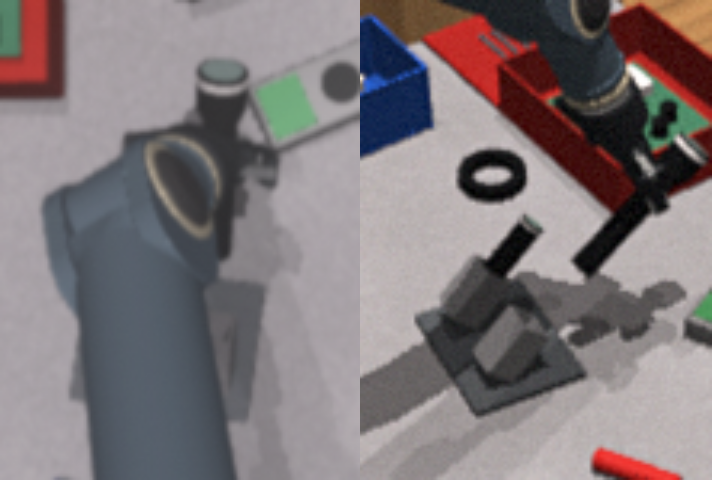

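The torch is out and clear of the stand, and the plain torch is still in its socket. Next I'll go to a staging pose 220 mm from the detector and up high.

```bash
python3 - <<'E'
from rig import *
from plan import *
p=np.array(sense()["position"])
move_l(p+[0,0,0.08],R0,feed=0.15)
F=Rfin(R0,-15)
print(F)
movep(tcpf(F,0.2,0.30),F)
s=sense();print(s["time_s"],s["position"],tcpf(F,0.2,0.30),s["finger_gap"],s["joint_pos"])
snap("side",4);snap("top",4)
E
```

```text
[[-0.36039083  0.0024973   0.93279806]
 [ 0.30064964  0.94694233  0.11362221]
 [-0.88302222  0.3213938  -0.34202014]]
9.125 [ 0.53977264 -0.09851177  0.30394504] [ 0.53980776 -0.09949658  0.30529813] 0.02801852971240994 [-0.16605556  0.48240957  0.55682216  1.56267373 -0.38533572  1.65029099
  0.52409565]
```

View pics/top4.png

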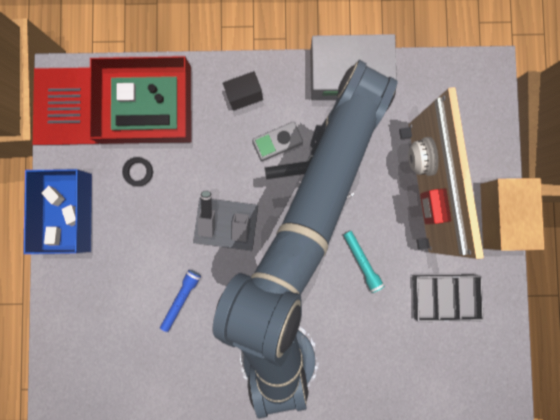

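View pics/side4.png

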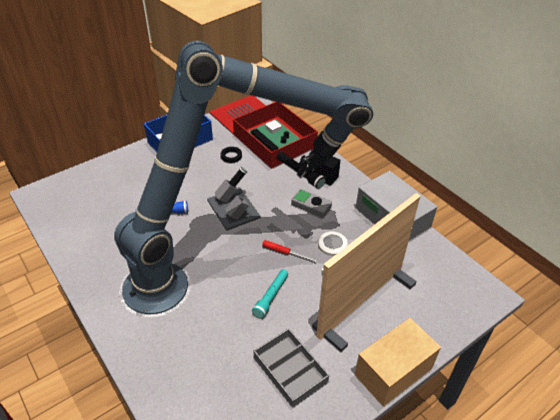

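```bash
cat > fit.py <<'E'
import sys
from plan import *
from scipy.optimize import least_squares
def fit(k,tail0,ax0):
    np.set_printoptions(precision=4,suppress=True)
    side=np.cross(ax0,[0,0,1]);side/=np.linalg.norm(side); up=np.cross(side,ax0)
    out=[]
    for nm in ("top","side"):
        im,P=cloud(nm,k); w=P-tail0; t=w@ax0; r=np.linalg.norm(w-t[...,None]*ax0,axis=-1)
        m=(r<0.03)&(t>-0.02)&(t<0.085)&(im.max(2)<70)
        v,u=np.where(m); print(nm,m.sum(),(u.min(),u.max(),v.min(),v.max()) if m.sum() else '', "t",t[m].min() if m.sum() else '',t[m].max() if m.sum() else '')
        out.append(P[m])
    Q=np.vstack(out)
    def ax(x): v=ax0+x[2]*side+x[3]*up; return v/np.linalg.norm(v)
    def res(x):
        v=ax(x); w=Q-(tail0+x[0]*side+x[1]*up+x[4]*v); t=w@v; r=np.linalg.norm(w-np.outer(t,v),axis=1)
        return np.maximum(r-0.015,-t)
    s=least_squares(res,np.zeros(5),loss="soft_l1",f_scale=0.002); x=s.x; v=ax(x); T=tail0+x[0]*side+x[1]*up+x[4]*v
    print("tail",T,"exp",tail0,"axis",v,"exp",ax0,"rms",np.sqrt(np.mean(s.fun**2)))
    L=T+0.19*v; d=face-T; along=d@v; perp=d-along*v
    print("along to face",along,"perp side/up",perp@side,perp@up,"elev deg",np.degrees(np.arcsin(v[2])),"angle to -n deg",np.degrees(np.arccos(-v@n)))
    return T,v
E
python3 - <<'E'
from fit import *
R=Rfin(R0,-15); p=np.array([0.53977,-0.09851,0.30395])+0.006*R[:,0]
fit(4,p+G*n,-n)
E
```

```text
top 355 (np.int64(266), np.int64(301), np.int64(163), np.int64(178)) t 0.001181590276172938 0.084653618715939
side 180 (np.int64(276), np.int64(298), np.int64(152), np.int64(169)) t -0.0036520818160712372 0.08470999708356053
tail [0.5216 0.018  0.2977] exp [0.5233 0.0204 0.2987] axis [ 0.1296 -0.9915 -0.0092] exp [ 0.1209 -0.9927 -0.    ] rms 0.002427687229478058
along to face 0.38994987556176247 perp side/up 0.0015118509755937723 -0.12609335479775602 elev deg -0.5252656170323123 angle to -n deg 0.7264097477364749
```

The torch is in hand as planned (offset under 3 mm, 0.7° off). Lowering to detector height, then advancing to a 100 mm gap.

```bash
python3 - <<'E'
from rig import *
from plan import *
from fit import fit
F=Rfin(R0,-15)
move_l(tcpf(F,0.2),F,feed=0.12)
move_l(tcpf(F,0.10),F,feed=0.08)
sleep(0.5)
snap("side",5);snap("top",5)
s=sense();print(s["time_s"],s["position"],tcpf(F,0.10),s["finger_gap"],np.abs(s["qd"]).max(),s["wrist_force"])
p=np.array(s["position"])+0.006*np.array(s["tcp_rot"])[:,0]
fit(5,p+G*n,-n)
E
```

```text
12.475 [ 0.55190688 -0.19874648  0.17331329] [ 0.55189919 -0.19876288  0.17329813] 0.02796686527840858 0.0005693144617743831 [ 0.41353054 -0.10577463 -1.35758051]
top 229 (np.int64(305), np.int64(330), np.int64(166), np.int64(178)) t -0.0008120534944399655 0.06889396263795139
side 194 (np.int64(297), np.int64(318), np.int64(196), np.int64(214)) t -0.0011833912568948771 0.08477711678226953
tail [ 0.5337 -0.0826  0.1663] exp [ 0.5355 -0.0798  0.168 ] axis [ 0.1476 -0.989   0.0098] exp [ 0.1209 -0.9927 -0.    ] rms 0.0028178558481300993
along to face 0.2874142031789596 perp side/up 0.00565946749674251 -0.00116185643033585 elev deg 0.5633193271265997 angle to -n deg 1.6414789329754482
```

View pics/top5.png

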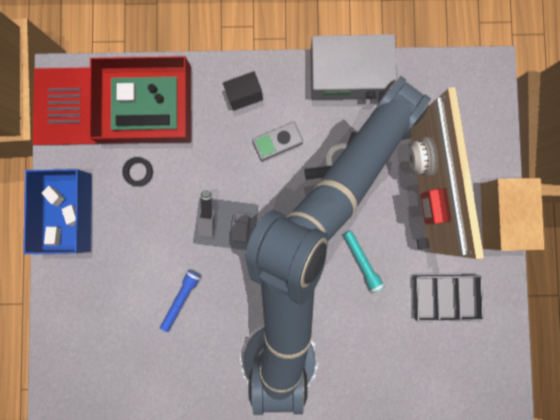

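View pics/side5.png

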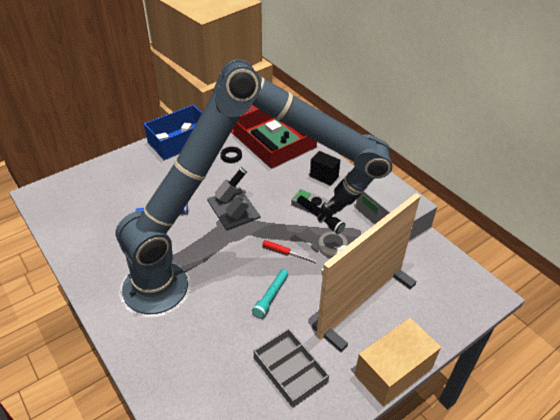

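The torch is level in front of the detector (tail at top px (306,174)), with a gap of about 97 mm and the arm at rest. Everything else on the bench is where it was. Handing in.

```bash
python3 - <<'E'
from rig import *
s=sense();print(s["time_s"],s["finger_gap"],s["wrist_force"]); finish_job()
s=sense();print(s["time_s"],s["finger_gap"],s["position"])
E
```

```text
12.475 0.02796686527840858 [ 0.41353054 -0.10577463 -1.35758051]
the job is handed in; nothing more can be done
the job is handed in; nothing more can be done
```

I drew the flared black torch straight out of its socket and handed the job in at 12.5 s, still holding it level and square on to the smoke detector. The hand-in gives no verdict.

**Last fit to the camera images:**

| Check | Measured | Allowed |
|---|---|---|
| Lens to detector face | about 97 mm | 50–170 mm |
| Detector face centre off the torch's axis | 6 mm sideways, 1 mm in height | 30 mm each way |
| Tilt from level | 0.6° | 0.2 rad (11°) |
| Angle from square to the detector | 1.6° | 0.3 rad (17°) |
| Tail height above the bench | 166 mm | over 80 mm |

- **Grip and contact:** the fingers held the barrel at a 28 mm gap and the arm was at rest. The wrist force was only about 1.4 N, so there was no sign of contact.
- **Other things:** in the last pictures the plain torch and the bench things I could see stood where they began. I judged this by eye and did not measure it; the arm partly hid the spare base in both views.
- **Disagreement:** the torch fit at the end was 2–3 mm from the position expected from the gripper. That is about the calibration error.
- **Not seen directly:** the arm hid the head from the top camera, so the lens position comes from the fitted tail part of the barrel and the torch's known length.

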